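Grade fused-glass blanks in the slot gauge

TASK

Grade the three fused-glass blanks in the leaning rack for annealing: stand each one upright, fully home, in the narrowest slot of the aluminium thickness gauge that it will drop into. They look alike, so try them by feel, without forcing the glass. Leave the blank that is already graded, and everything else on the bench, where it is.

Things in the scene. Friction and masses are not known exactly. Their poses are not given: they have to be found in the camera images.
- gauge: aluminium thickness gauge, fixed. Foot 72 (x) x 300 mm (y); block above it 50 mm across, 36 mm high in all; origin under its middle. Four upright open-topped slots stand in line along y, 66 mm apart, each 58 mm long (y), narrowing towards -y: slot_4 at y = +99 mm, slot_1 at -99 mm. Slot floors 8 mm above the bench, mouths at 36 mm. A seated blank stands 42 mm out of the block.
- slot_1 (a point): centre of the floor of gauge slot 1; axes as the gauge's. Parallel throat 10.5 mm wide (gauge x), 18 mm deep, for 9 mm blanks; above it a funnel 10 mm high, its long sides 31 degrees from upright. Too thick a blank stops in the funnel, its foot 18 mm or more above the floor; one that fits goes down to the floor. Marked with 3 black pips. Narrowest.
- slot_2 (a point): centre of the floor of gauge slot 2; axes as the gauge's. Parallel throat 13.5 mm wide (gauge x), 18 mm deep, for 12 mm blanks; above it a funnel 10 mm high, its long sides 31 degrees from upright. Too thick a blank stops in the funnel, its foot 18 mm or more above the floor; one that fits goes down to the floor. Marked with 4 black pips.
- slot_3 (a point): centre of the floor of gauge slot 3; axes as the gauge's. Parallel throat 16.5 mm wide (gauge x), 18 mm deep, for 15 mm blanks; above it a funnel 10 mm high, its long sides 31 degrees from upright. Too thick a blank stops in the funnel, its foot 18 mm or more above the floor; one that fits goes down to the floor. Marked with 5 black pips.
- slot_4 (a point): centre of the floor of gauge slot 4; axes as the gauge's. Parallel throat 19.5 mm wide (gauge x), 18 mm deep, for 18 mm blanks; above it a funnel 10 mm high, its long sides 31 degrees from upright. Too thick a blank stops in the funnel, its foot 18 mm or more above the floor; one that fits goes down to the floor. Marked with 6 black pips. Widest; holds the graded blank.
- rack: leaning rack of beech, fixed, 90 x 222 mm, origin under its middle. Three blanks stand in a row along its y, 70 mm apart, on a ledge, leaning back 0.30 rad towards the rack's +x against a low rail; rail and lip reach at most 26 mm up the glass, end cheeks are 44 mm high.
- blank_a: amber fused-glass blank, 50 wide (y) x 70 mm tall (z). One of blank_a, _b, _c is 9, one 12, one 15 mm thick (x); which is which is not known. Origin: mid-width of its lower edge ON ITS BACK FACE (the glass lies from x=0 towards -x). 65 to 160 g. At the start it leans in the rack, z tipped 0.30 rad towards the rack's +x. Grip it across the thickness near the top, in line with its lean.
- blank_b: amber fused-glass blank, 50 wide (y) x 70 mm tall (z). One of blank_a, _b, _c is 9, one 12, one 15 mm thick (x); which is which is not known. Origin: mid-width of its lower edge ON ITS BACK FACE (the glass lies from x=0 towards -x). 65 to 160 g. At the start it leans in the rack, z tipped 0.30 rad towards the rack's +x. Grip it across the thickness near the top, in line with its lean.
- blank_c: amber fused-glass blank, 50 wide (y) x 70 mm tall (z). One of blank_a, _b, _c is 9, one 12, one 15 mm thick (x); which is which is not known. Origin: mid-width of its lower edge ON ITS BACK FACE (the glass lies from x=0 towards -x). 65 to 160 g. At the start it leans in the rack, z tipped 0.30 rad towards the rack's +x. Grip it across the thickness near the top, in line with its lean.
- blank_graded: fused amber glass blank like the others but 18 mm thick, already standing in slot_4 of the gauge; leave it there. Origin as for the others.
- paddle: graphite marver paddle with wooden handle, 225 x 55 x 18 mm, lying on the bench; leave alone. Origin under the neck.
- tweezers: steel tweezers, 170 x 20 x 6 mm, lying on the bench; leave alone. Origin under its middle.
- mandrel_pot: white ceramic pot, 72 mm across, 80 mm high, with steel mandrels standing out to 0.22 m; leave alone. Origin under its middle.
- brush_jar: green glass jar, 68 mm across, 85 mm high, with brushes standing out to 0.24 m; leave alone. Origin under its middle.
- offcut_bowl: orange plastic bowl of glass offcuts, 124 mm across, 40 mm high; leave alone. Origin under its middle.
- release_tub: white tub with grey lid, 47 mm across, 40 mm high; leave alone. Origin under its middle.
- spectacles: violet-tinted safety spectacles, 136 x 120 x 40 mm, on the bench; leave alone. Origin under the nose bridge.
Mind the look-alikes: they are no part of the job. What is shaped like the blank_c but blue or yellow is not meant.

How it is judged:
At the end, for the whole second after the job is handed in: Each of the three blanks stands upright (within 0.15 rad) and at rest in the narrowest slot that takes it, its lower edge on the slot's floor to within 4 mm; so slot_1, slot_2 and slot_3 hold one blank each (a blank cannot go home in a slot narrower than its own) (((horizontal distance between blank_a and slot_1 below 0.016 m and z of blank_a in the frame of slot_1 below 0.004 m and angle between blank_a's own z axis and vertical below 0.15 rad and linear speed of blank_a below 0.02 m/s) or (horizontal distance between blank_b and slot_1 below 0.016 m and z of blank_b in the frame of slot_1 below 0.004 m and angle between blank_b's own z axis and vertical below 0.15 rad and linear speed of blank_b below 0.02 m/s) or (horizontal distance between blank_c and slot_1 below 0.016 m and z of blank_c in the frame of slot_1 below 0.004 m and angle between blank_c's own z axis and vertical below 0.15 rad and linear speed of blank_c below 0.02 m/s)) and ((horizontal distance between blank_a and slot_2 below 0.016 m and z of blank_a in the frame of slot_2 below 0.004 m and angle between blank_a's own z axis and vertical below 0.15 rad and linear speed of blank_a below 0.02 m/s) or (horizontal distance between blank_b and slot_2 below 0.016 m and z of blank_b in the frame of slot_2 below 0.004 m and angle between blank_b's own z axis and vertical below 0.15 rad and linear speed of blank_b below 0.02 m/s) or (horizontal distance between blank_c and slot_2 below 0.016 m and z of blank_c in the frame of slot_2 below 0.004 m and angle between blank_c's own z axis and vertical below 0.15 rad and linear speed of blank_c below 0.02 m/s)) and ((horizontal distance between blank_a and slot_3 below 0.016 m and z of blank_a in the frame of slot_3 below 0.004 m and angle between blank_a's own z axis and vertical below 0.15 rad and linear speed of blank_a below 0.02 m/s) or (horizontal distance between blank_b and slot_3 below 0.016 m and z of blank_b in the frame of slot_3 below 0.004 m and angle between blank_b's own z axis and vertical below 0.15 rad and linear speed of blank_b below 0.02 m/s) or (horizontal distance between blank_c and slot_3 below 0.016 m and z of blank_c in the frame of slot_3 below 0.004 m and angle between blank_c's own z axis and vertical below 0.15 rad and linear speed of blank_c below 0.02 m/s))); the robot touches nothing.
It fails at once if a blank is forced: pressed on the gauge or rack with more than 70 N (contact force between any of blank_a, blank_b, blank_c and gauge above 70 N or contact force between any of blank_a, blank_b, blank_c and rack above 70 N).
It fails at once if the blank already graded is shifted by more than 10 mm (distance of blank_graded from where it was at the start of the episode above 0.01 m).
It fails at once if another thing on the bench is shifted by more than 20 mm (distance of any of paddle, tweezers, mandrel_pot, brush_jar, offcut_bowl, release_tub, spectacles from where it was at the start of the episode above 0.02 m).
It also fails if it takes over 72 s, if anything falls off the work surface, if the arm or the gripper's body presses on something with over 40 N, if the wrist force passes 120 N, or if a joint passes its speed limit or range.

ROBOT

A 6-joint arm with a two-finger parallel gripper is mounted at the origin on the work surface. World frame = base frame: x ahead of the robot, y to its left, z up, the work surface at z = 0. Lengths are in m, angles in rad, forces in N, time in s.
With the tool pointing down it reaches from about 0.325 to 0.925 m from the base axis. Payload 3.1 kg.
Tool frame: the origin (TCP) lies midway between the tips of the shut fingers; the grasp point (between the pads) lies 19 mm behind it; z points along the fingers, y is the line along which they close (so a half turn about z gives the same grasp; the last joint's range is limited). The gripper opens to 85 mm and grips with 20 to 120 N. Pads are 22 mm wide; open, the fingers measure 114 mm over their backs; the gripper's body (76 mm by 85 mm) begins 54 mm behind the grasp point. The pads swing forward as they close: fully open they stand 13 mm farther back than shut.
Start: joints at [1.16, 0.217, 1.613, -0, 1.311, -0.112], TCP at [0.184, 0.597, 0.231] pointing down, gripper open.
Joint ranges: [-2.75, 2.75], [-0.78, 2.1], [0.31, 2.55], [-1.13, 4.27], [0.13, 2.63], [-2.58, 2.58]. Speed limits (rad/s): [2.79, 2.79, 3.14, 3.14, 3.14, 3.14].

INTERFACE

Orientations are given as a unit quaternion [w, x, y, z].
In Python, from rig import observe, read_camera, close_job gives the robot as it stands.
- The arm moves only by the tool arm_command, never from a script. Its argument "increments" is a list that holds one entry, the list of rows, each a list of 5 numbers: the finger opening in m, from 0 to 0.0854, then the shift along the tool's x, y, z in m, then the turn about the tool's z in rad. In form: [[[claw, dx, dy, dz, spin], ...]]. A call has 1 to 8 rows; each row is the pose to reach, as a shift and turn from the pose commanded when the call began, along the tool's axes at that moment; what a row does not reach only later rows make up. A row lasts 1/8 s, in which the tool goes at most 62.5 mm and 10.7 degrees, less where a joint would pass 70% of its speed; a pose out of reach is approached as far as the arm can. A call with a gripper value outside its range is refused whole. The fingers move at their own pace and stop on an object; "grip_force" is the grip in N (left out, the last holds). Time passes only in rows, so rows that repeat a pose let the fingers close. It gives the time, the measured TCP pose, the force, the opening and the grip force at its end, in the units of the state.
- observe(): the state, without advancing time (a new reading comes with each control period).
- read_camera(name): name is "side" or "top"; returns a dict with "image" (384x512x3 uint8, red, green, blue), "fx", "fy", "cx", "cy" (pixels), "distortion" ([k1, k2, p1, p2, k3] as OpenCV has them; the pictures are not rectified), "T" (4x4, takes a point from camera to world coordinates). Camera axes: x right, y up, looking along -z (the intrinsics and any distortion apply to the point x, -y, -z); pixel columns grow to the right and rows downward; lengths in m; the calibration is good to about 2 mm. A picture is of the moment at which its call begins. There is no depth.
- close_job(): hands the job in; it is judged then, once.
The state is a dict: "t": time; "q": joint angles; "joint_velocities": joint speeds; "effort": joint torques, N m; "position": TCP position; "ee_rot": TCP orientation; "wrist_force": force on the tool from outside, world axes, zero at the start; "moment": the same for the moment, N m; "width": finger opening in m; "grip_force": force on a finger pad.
Only numpy, scipy, OpenCV 4.12 (cv2) and the standard library are available. Lean on these libraries where they do the work, as an engineer would, in place of code of your own. Each camera call takes 0.05 s, during which the arm holds its last target. There are 200 camera calls.

## Working session

There is one attempt and no reset: what is moved stays moved. The work goes in short steps, Python scripts to look and compute and a tool call to move; the robot and the scene stay as the last step left them, time stands still between calls to the robot, and variables do not carry over. Pictures are saved under pics/ and viewed, at most 10 in all, crops included, and the job is handed in when it is done.

Besides the shell and the picture viewer there is one more tool, called after ">>>" as name(argument=value, ...) on one line, values as JSON. arm_command: Moves the arm, as the interface text tells. Its arguments: {"type":"object","properties":{"increments":{"type":"array","items":{"type":"array","items":{"type":"array","items":{"type":"number"}}}},"grip_force":{"type":"number"}},"required":["increments"]}

```bash
mkdir -p pics; ls
cat > h.py <<'E'
import numpy as np, cv2
from rig import observe, read_camera, close_job
def ray(c,u,v):
    K=np.array([[c['fx'],0,c['cx']],[0,c['fy'],c['cy']],[0,0,1]])
    p=cv2.undistortPoints(np.array([[[u,v]]],float),K,np.array(c['distortion']))[0,0]
    T=np.array(c['T']); d=T[:3,:3]@np.array([p[0],-p[1],-1]); return T[:3,3],d/np.linalg.norm(d)
def onz(c,u,v,z):
    o,d=ray(c,u,v); return o+d*(z-o[2])/d[2]
def proj(c,P):
    K=np.array([[c['fx'],0,c['cx']],[0,c['fy'],c['cy']],[0,0,1]])
    T=np.array(c['T']); X=(np.atleast_2d(P)-T[:3,3])@T[:3,:3]; X=X*[1,-1,-1]
    return cv2.projectPoints(X,np.zeros(3),np.zeros(3),K,np.array(c['distortion']))[0][:,0]
def two(c1,p1,c2,p2):
    o1,d1=ray(c1,*p1);o2,d2=ray(c2,*p2)
    s=np.linalg.lstsq(np.c_[d1,-d2],o2-o1,rcond=None)[0]
    a=o1+s[0]*d1;b=o2+s[1]*d2; return (a+b)/2,np.linalg.norm(a-b)
def load():
    import pickle; return pickle.load(open('cams.pkl','rb'))
E
python3 - <<'E'
from h import *
import pickle
cs={}
for n in('top','side'):
    c=read_camera(n); cs[n]=c; im=c['image'][:,:,::-1]
    print(n,c['fx'],c['cx'],c['cy'],c['distortion'],np.round(c['T'],3).tolist())
    cv2.imwrite(f'pics/{n}0.png',cv2.resize(im,(800,600),interpolation=cv2.INTER_CUBIC))
pickle.dump(cs,open('cams.pkl','wb'))
s=observe(); print(s)
E
```

```text
pics
top 407.1012856685742 255.2867321869972 189.42861787944483 [-0.00426502  0.          0.          0.          0.        ] [[0.004, 0.995, -0.098, 0.434], [-1.0, 0.003, -0.017, 0.027], [-0.016, 0.098, 0.995, 1.114], [0.0, 0.0, 0.0, 1.0]]
side 445.62910659590887 256.22952449464157 197.7781662810374 [-0.12958714  0.          0.          0.          0.        ] [[-0.679, 0.379, -0.629, -0.192], [-0.734, -0.341, 0.587, 0.735], [0.008, 0.86, 0.509, 0.659], [0.0, 0.0, 0.0, 1.0]]
{'t': 0.1, 'q': array([ 1.15978396e+00,  2.17656604e-01,  1.61480339e+00, -2.85040645e-06,
        1.31128742e+00, -1.12169681e-01]), 'joint_velocities': array([-0.00237434, -0.00276414, -0.00333607, -0.00137844,  0.00017096,
       -0.0002747 ]), 'effort': array([-9.19255435e-04, -3.98065853e+01, -3.04971170e+01, -1.91010367e-04,
        4.07874191e-03, -3.17290949e-05]), 'position': array([0.18367276, 0.5966274 , 0.23009704]), 'ee_rot': array([-2.77298984e-04,  1.48865497e-01,  9.88856867e-01, -1.04108191e-03]), 'wrist_force': array([ 0.100314  , -0.69521215,  0.15084732]), 'moment': array([-0.00052425,  0.02413788,  0.05179311]), 'grip_force': 0.0, 'width': 0.08563990161734805}
```

View pics/top0.png

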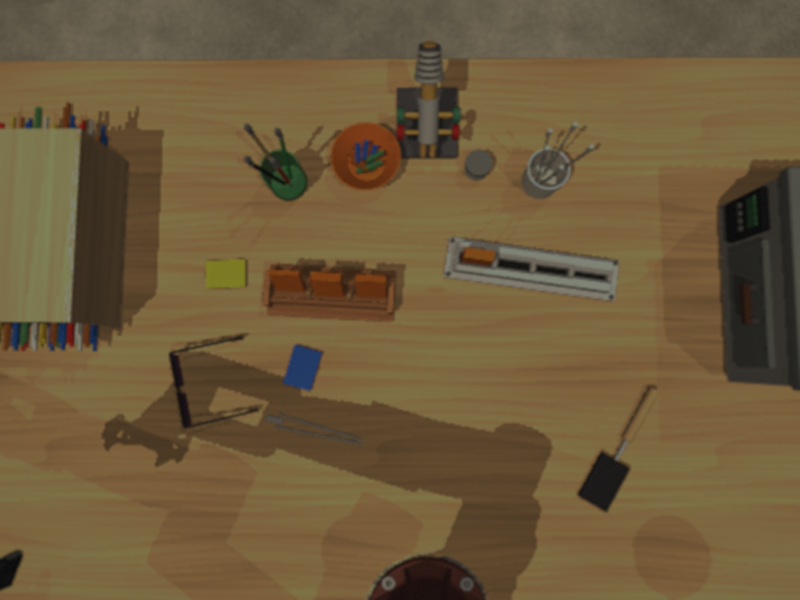

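View pics/side0.png

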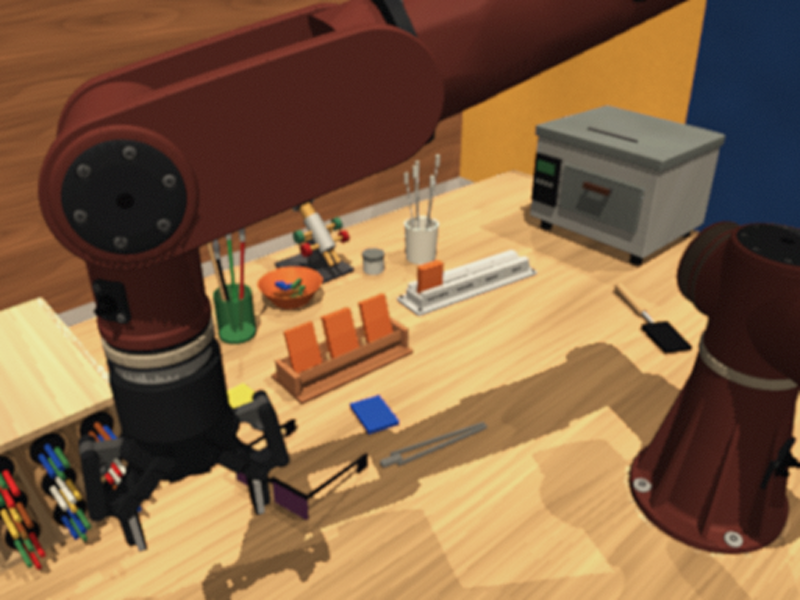

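The top view shows the rack with three amber blanks at (286,280), (326,285) and (371,287), and the gauge from (450,255) to (615,285) with the graded blank at (478,257). Things that could be mistaken for a blank are the yellow plate (226,273), the blue plate (303,367), the graded blank and the orange bowl (366,155). I choose the three in the rack and check them in a close crop.

Run:
```python
from h import *
cs=load(); s=800/512
def crop(n,x0,y0,w,h):  # in 800-scale coords
    x0,y0,w,h=[int(round(a/s)) for a in(x0,y0,w,h)]
    im=cs[n]['image'][y0:y0+h,x0:x0+w,::-1]; print(n,x0,y0,w,h)
    return np.clip(cv2.resize(im,(400,300),interpolation=cv2.INTER_CUBIC).astype(float)*(1.7 if n=='top' else 1.2),0,255).astype('uint8')
a=np.vstack([np.hstack([crop('top',250,230,160,120),crop('top',436,210,192,120)]),
 np.hstack([crop('side',265,280,160,120),crop('side',390,230,160,120)])])
cv2.imwrite('pics/crop.png',a)
```

```text
top 160 147 102 77
top 279 134 123 77
side 170 179 102 77
side 250 147 102 77
```

View pics/crop.png

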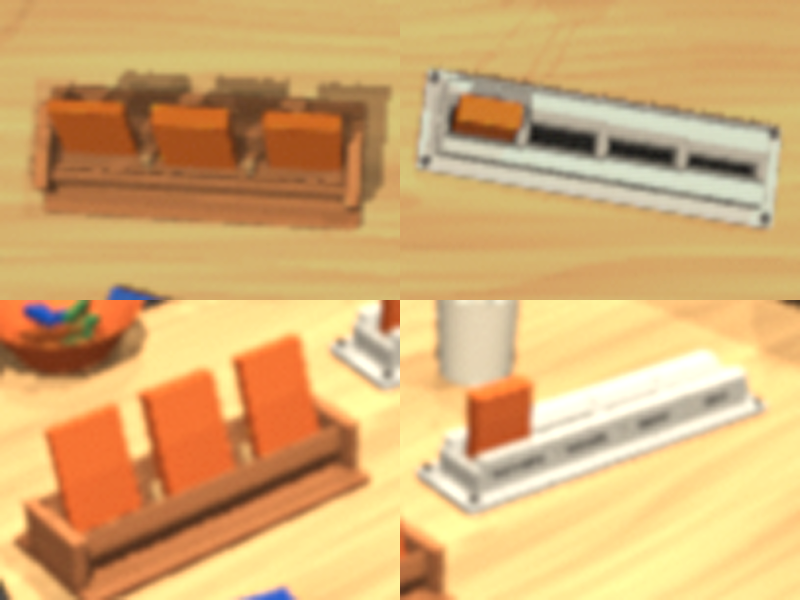

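The crop confirms three amber blanks in the rack, leaning away from the robot. They sit at about (286,280), (326,283) and (371,285) in the 800-px top view. The gauge slots run down to the narrowest at the right, with the graded blank at the left. Next I measure.

```bash
cat >> h.py <<'E'
def rectg(c,box,z,test,S=4):
    x0,y0,w,h=box; im=cv2.resize(c['image'][y0:y0+h,x0:x0+w],None,fx=S,fy=S,interpolation=cv2.INTER_CUBIC)
    m=test(cv2.cvtColor(im,cv2.COLOR_RGB2HSV).astype(int)).astype('uint8')
    k=np.ones((5,5),np.uint8); m=cv2.morphologyEx(cv2.morphologyEx(m,cv2.MORPH_OPEN,k),cv2.MORPH_CLOSE,k)
    cn=sorted(cv2.findContours(m,cv2.RETR_EXTERNAL,cv2.CHAIN_APPROX_NONE)[0],key=cv2.contourArea)[::-1]
    return [((q[:,0]+.5)/S-.5+[x0,y0]) for q in cn if cv2.contourArea(q)>300]
def quad(q):
    h=cv2.convexHull(q.astype(np.float32))
    return cv2.approxPolyN(h,4,approxCurve=np.empty((0,)) if 0 else None)[0] if hasattr(cv2,'approxPolyN') else cv2.boxPoints(cv2.minAreaRect(h))
ORG=lambda H:(H[...,0]<14)&(H[...,1]>195)&(H[...,2]>70)
E
python3 - <<'E'
from h import *
cs=load(); t,s=cs['top'],cs['side']
G=rectg(t,(279,140,123,62),0,lambda H:(H[...,1]<60))
for q in G[:2]:
    w=np.array([onz(t,*p,.006)[:2] for p in q])*1000
    r=cv2.minAreaRect(w.astype(np.float32)); print('gauge',len(q),r)
R=rectg(t,(160,160,102,50),0,lambda H:(H[...,0]<11)&(H[...,1]>120))
for q in R[:2]:
    w=np.array([onz(t,*p,.0)[:2] for p in q])*1000
    r=cv2.minAreaRect(w.astype(np.float32)); print('rack',len(q),r)
for n,b in(('top',(160,160,150,50)),('side',(175,160,130,75))):
    for q in rectg(cs[n],b,0,ORG)[:5]: print(n,len(q),np.round(quad(q),1).tolist())
c=t['image'];print(cv2.cvtColor(c,cv2.COLOR_RGB2HSV)[[182,190,195,172],[183,183,200,306]],cv2.cvtColor(s['image'],cv2.COLOR_RGB2HSV)[[224,245,175],[194,230,275]])
E
```

```text
gauge 1051 ((592.4332885742188, -185.53759765625), (300.4019775390625, 71.62359619140625), 81.90092468261719)
top 257 [[217.5, 174.5], [219.6999969482422, 189.60000610351562], [200.5, 188.8000030517578], [197.3000030517578, 173.0]]
top 249 [[246.39999389648438, 175.8000030517578], [246.6999969482422, 189.89999389648438], [228.60000610351562, 189.89999389648438], [226.1999969482422, 175.1999969482422]]
top 240 [[190.8000030517578, 172.6999969482422], [194.39999389648438, 185.89999389648438], [176.10000610351562, 185.89999389648438], [171.0, 172.10000610351562]]
top 125 [[309.3999938964844, 165.39999389648438], [309.3999938964844, 168.39999389648438], [296.3999938964844, 166.10000610351562], [296.3999938964844, 163.89999389648438]]
side 322 [[229.10000610351562, 221.10000610351562], [210.8000030517578, 229.3000030517578], [206.1999969482422, 203.10000610351562], [222.39999389648438, 197.10000610351562]]
side 323 [[206.6999969482422, 234.39999389648438], [186.5, 234.39999389648438], [182.10000610351562, 212.60000610351562], [198.39999389648438, 206.1999969482422]]
side 302 [[251.10000610351562, 211.8000030517578], [233.89999389648438, 218.89999389648438], [230.10000610351562, 194.0], [244.60000610351562, 188.1999969482422]]
side 464 [[206.60000610351562, 178.60000610351562], [191.10000610351562, 199.39999389648438], [164.89999389648438, 191.5], [195.10000610351562, 168.60000610351562]]
side 211 [[281.3999938964844, 180.6999969482422], [267.8999938964844, 185.3000030517578], [267.8999938964844, 170.89999389648438], [282.29998779296875, 166.6999969482422]]
[[ 11 210  97]
 [ 12 157  94]
 [ 13 158  84]
 [ 26  31 125]] [[  9 203 201]
 [ 20 116 236]
 [ 10 205 167]]
```

Run:
```python
from h import *
cs=load(); t,s=cs['top'],cs['side']
D={1:[(171,172.1),(190.8,172.7),(182.1,212.6),(198.4,206.2)],2:[(197.3,173),(217.5,174.5),(206.2,203.1),(222.4,197.1)],3:[(226.2,175.2),(246.4,175.8),(230.1,194),(244.6,188.2)]}
for k,(a,b,c,d) in D.items():
    P,e=two(t,a,s,c);Q,f=two(t,b,s,d); v=(P-Q)
    print(k,np.round(P*1e3,1),round(e*1e3,1),np.round(Q*1e3,1),round(f*1e3,1),'len',round(np.hypot(*v[:2])*1e3,1),'mid',np.round((P+Q)*500,1),'yaw',np.round(np.degrees(np.arctan2(-v[0],v[1])),1))
# rack outline corners in top (crop coords ->px)
for (x,y,z) in [(43,213,0),(362,228,0),(38,150,.044),(355,205,.044),(50,190,.044),(45,95,.044),(352,108,.044)]:
    print(x,y,np.round(onz(t,160+x/400*102-.5,147+y/300*77-.5,z)*1e3,1))
for (x,y,z) in [(80,600,0),(370,482,0)]:
    print('side',x,y,np.round(onz(s,170+x/400*102-.5,179+(y-300)/300*77-.5,z)*1e3,1))
print(np.round(two(t,(296.4,163.9),s,(267.9,170.9)),4) if 0 else '')
```

```text
1 [577.5 258.   90.5] 1.8 [577.2 208.9  87.8] 0.7 len 49.2 mid [577.4 233.4  89.2] yaw -0.3
2 [574.4 189.9  90.8] 4.1 [571.8 139.6  88.9] 1.7 len 50.4 mid [573.1 164.8  89.8] yaw -3.0
3 [569.5 116.9  90.2] 2.8 [569.2  66.5  88. ] 0.4 len 50.4 mid [569.3  91.7  89.1] yaw -0.4
43 213 [510.1 278.7   0. ]
362 228 [500.2  54.7   0. ]
38 150 [550.1 273.2  44. ]
355 205 [513.2  58.4  44. ]
50 190 [522.8 264.4  44. ]
45 95 [587.9 269.4  44. ]
352 108 [579.4  60.8  44. ]
side 80 600 [528.7 276.8   0. ]
side 370 482 [504.   56.9   0. ]
```

>>> arm_command(increments=[[[0.085, -0.06, -0.03, 0.01, 0.17], [0.085, -0.12, -0.06, 0.02, 0.34], [0.085, -0.17, -0.09, 0.03, 0.51], [0.085, -0.23, -0.12, 0.03, 0.68], [0.085, -0.29, -0.15, 0.03, 0.85], [0.085, -0.34, -0.18, 0.03, 1.02], [0.085, -0.4, -0.21, 0.03, 1.19], [0.085, -0.45, -0.24, 0.03, 1.32]]], grip_force=25)

```text
t: 1.1
position: [0.5359, 0.243, 0.2009]
ee_rot: [-0.0, 0.725, 0.688, -0.0]
wrist_force: [1.4, -0.6, -0.1]
width: 0.0848
grip_force: 0.0
```

```bash
cat >> h.py <<'E'
def axes():
    s=observe(); w,x,y,z=s['ee_rot']
    from scipy.spatial.transform import Rotation as R
    return s,R.from_quat([x,y,z,w]).as_matrix()
def plan(P,th):
    s,M=axes(); d=M.T@(np.array(P)-s['position']); a=np.arctan2(M[1,1],M[0,1])
    print('t',round(s['t'],2),'pos',np.round(s['position'],4),'th',round(a,3),'w',round(s['width'],4),'g',s['grip_force'],'F',np.round(s['wrist_force'],1),'q',np.round(s['q'],2))
    print(' -> d',np.round(d,4),'spin',round(a-th,3))
E
python3 -c "
from h import *
plan((.552,.2335,.10),-.05)"
```

```text
t 1.1 pos [0.5359 0.243  0.2009] th -0.053 w 0.0848 g 0.0 F [ 1.4 -0.6 -0.1] q [0.31 0.17 1.73 0.   1.24 0.36]
 -> d [-0.0086  0.0166  0.1009] spin -0.003
```

>>> arm_command(increments=[[[0.085, -0.009, 0.017, 0.03, 0], [0.085, -0.009, 0.017, 0.07, 0], [0.085, -0.009, 0.017, 0.11, 0], [0.085, -0.009, 0.017, 0.143, 0], [0.085, -0.009, 0.017, 0.143, 0]]])

```text
t: 1.72
position: [0.5478, 0.2336, 0.0543]
ee_rot: [-0.002, 0.724, 0.69, -0.004]
wrist_force: [-0.3, 0.1, 0.0]
width: 0.0848
grip_force: 0.0
```

Run:
```python
from h import *
plan((.552,.2335,.058),-.05)
im=[]
for n in('top','side'):
    c=read_camera(n); I=c['image']; x0,y0=(140,130) if n=='top' else (130,130)
    im.append(cv2.resize(I[y0:y0+120,x0:x0+160,::-1],(400,300),interpolation=cv2.INTER_CUBIC))
cv2.imwrite('pics/g1.png',np.hstack(im))
```

```text
t 1.73 pos [0.5478 0.2336 0.0543] th -0.048 w 0.0848 g 0.0 F [-0.3  0.1  0. ] q [ 0.29  0.37  1.79 -0.    0.99  0.33]
 -> d [ 0.      0.0042 -0.0038] spin 0.002
```

View pics/g1.png

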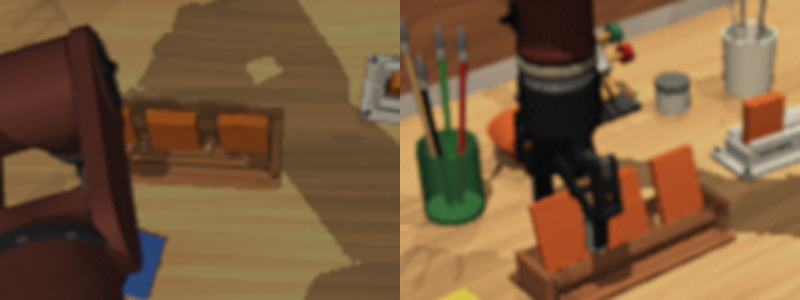

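The front finger stands ahead of blank 1 at (600,230), shifted right by parallax as it should be, and clear of the lip. I close gently.

>>> arm_command(increments=[[[0.05, 0, 0.004, 0, 0], [0.03, 0, 0.004, -0.001, 0], [0.02, 0, 0.004, -0.002, 0], [0.0, 0, 0.004, -0.003, 0], [0.0, 0, 0.004, -0.004, 0], [0.0, 0, 0.004, -0.004, 0]]], grip_force=20)

```text
t: 2.58
position: [0.5552, 0.2346, 0.0622]
ee_rot: [-0.0, 0.724, 0.69, -0.0]
wrist_force: [0.8, 0.5, 0.5]
width: 0.0087
grip_force: 26.5
```

>>> arm_command(increments=[[[0.0, 0, 0, -0.01, 0], [0.0, 0, 0, -0.025, 0], [0.0, 0, 0, -0.05, 0], [0.0, 0, 0, -0.08, 0], [0.0, 0, 0, -0.12, 0], [0.0, 0, 0, -0.12, 0]]])

```text
t: 3.32
position: [0.5591, 0.2357, 0.1884]
ee_rot: [0.003, 0.724, 0.69, 0.005]
wrist_force: [1.0, 1.0, -0.3]
width: 0.0088
grip_force: 26.4
```

Run:
```python
from h import *
plan((.5784,-.2835,.18),-.1414)
c=read_camera('side'); I=c['image']
cv2.imwrite('pics/g2.png',cv2.resize(I[110:230,150:310,::-1],(640,480),interpolation=cv2.INTER_CUBIC))
```

```text
t 3.33 pos [0.5591 0.2357 0.1884] th -0.048 w 0.0088 g 26.375534534454346 F [ 1.   1.  -0.3] q [ 0.28  0.21  1.7  -0.    1.22  0.33]
 -> d [-0.5177  0.0441  0.007 ] spin 0.093
```

View pics/g2.png

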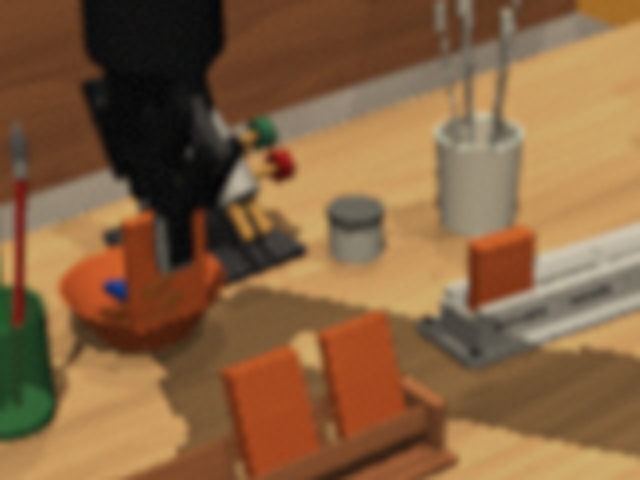

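Held upright, foot at about (165,318) in this crop, about 39 mm under the TCP. The width reads 8.8 mm, so this is the thin blank and goes to slot_1.

>>> arm_command(increments=[[[0.0, -0.04, 0.003, 0, 0.01], [0.0, -0.1, 0.008, 0, 0.02], [0.0, -0.16, 0.013, 0, 0.03], [0.0, -0.22, 0.019, 0, 0.05], [0.0, -0.28, 0.025, 0, 0.06], [0.0, -0.34, 0.03, 0, 0.07], [0.0, -0.4, 0.035, 0, 0.08], [0.0, -0.46, 0.04, 0, 0.093]]])

```text
t: 4.38
position: [0.5721, -0.2281, 0.1805]
ee_rot: [-0.001, 0.755, 0.655, -0.0]
wrist_force: [0.7, 0.2, -0.1]
width: 0.0088
grip_force: 26.3
```

>>> arm_command(increments=[[[0.0, -0.03, 0.003, 0, 0], [0.0, -0.05, 0.004, 0.02, 0], [0.0, -0.057, 0.004, 0.05, 0], [0.0, -0.057, 0.004, 0.05, 0]]])

```text
t: 4.88
position: [0.5655, -0.2813, 0.1264]
ee_rot: [-0.005, 0.755, 0.655, -0.001]
wrist_force: [-0.1, 1.2, -0.6]
width: 0.009
grip_force: 26.2
```

Run:
```python
from h import *
plan((.5784,-.2835,.095),-.1414)
c=read_camera('side'); I=c['image']
cv2.imwrite('pics/g3.png',cv2.resize(I[90:210,250:410,::-1],(640,480),interpolation=cv2.INTER_CUBIC))
```

```text
t 4.88 pos [ 0.5655 -0.2813  0.1264] th -0.141 w 0.009 g 26.22597187757492 F [-0.1  1.2 -0.6] q [-0.57  0.34  1.67  0.    1.14 -0.43]
 -> d [-0.0005  0.0134  0.0312] spin 0.0
```

View pics/g3.png

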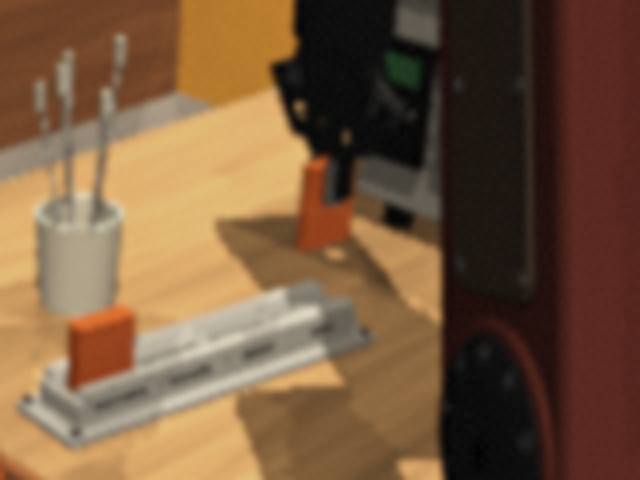

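Blank 1 hangs above slot_1, bottom edge from (300,246) to (350,236), with the gauge lit below. I correct the position, then measure the blank's offset in the grip.

>>> arm_command(increments=[[[0.0, 0, 0.013, 0.016, 0], [0.0, 0, 0.013, 0.016, 0], [0.0, 0, 0.013, 0.016, 0]]])

```text
t: 5.3
position: [0.5825, -0.285, 0.1172]
ee_rot: [0.0, 0.755, 0.656, 0.0]
wrist_force: [-0.6, 0.0, 0.5]
width: 0.0084
grip_force: 26.3
```

```bash
cat >> h.py <<'E'
def held(box):
    s=observe(); c=read_camera('side'); p=s['position']
    q=rectg(c,box,0,lambda H:(H[...,0]<15)&(H[...,1]>170)&(H[...,2]>60))
    for a in q[:2]: print('side',np.round(quad(a),1).tolist())
    return s,c,q
E
python3 - <<'E'
from h import *
plan((.5784,-.2835,.095),-.1414)
s,c,q=held((310,110,45,60)); p=s['position']; _,M=axes()
for nm,lx,ly in(('fL',.025,-.0045),('fR',-.025,-.0045),('bL',.025,.0045)):
    for d in (.036,.039,.042):
        P=p+M@np.array([lx,ly,d]); print(nm,d,np.round(proj(c,P),1))
E
```

```text
t 5.3 pos [ 0.5825 -0.285   0.1172] th -0.14 w 0.0084 g 26.280363500118256 F [-0.6  0.   0.5] q [-0.56  0.38  1.64 -0.    1.13 -0.42]
 -> d [ 0.001  -0.0043  0.0222] spin 0.001
side [[336.8999938964844, 148.39999389648438], [318.29998779296875, 155.0], [322.1000061035156, 132.10000610351562], [327.1000061035156, 128.3000030517578]]
fL 0.036 [[321.5 153.9]]
fL 0.039 [[321.4 154.8]]
fL 0.042 [[321.3 155.6]]
fR 0.036 [[333.3 150.2]]
fR 0.039 [[333.2 151. ]]
fR 0.042 [[333.1 151.9]]
bL 0.036 [[319.5 152.8]]
bL 0.039 [[319.4 153.7]]
bL 0.042 [[319.4 154.6]]
```

Run:
```python
from h import *
s,c,q=held((305,110,50,60)); a=q[0]
for v in range(130,158,2):
    r=a[abs(a[:,1]-v)<.2]; print(v,(r[:,0].min(),r[:,0].max()) if len(r) else '')
p=s['position'];_,M=axes()
for lx,ly in((.025,-.0045),(-.025,-.0045),(.025,.0045),(-.025,.0045)):
    print(lx,ly,[np.round(proj(c,p+M@np.array([lx,ly,d]))[0],1).tolist() for d in(-.025,0,.039)])
t=read_camera('top'); H=cv2.cvtColor(c['image'],cv2.COLOR_RGB2HSV)
print(H[144,312:345].tolist())
```

```text
side [[337.20001220703125, 148.3000030517578], [318.29998779296875, 154.89999389648438], [322.20001220703125, 132.0], [326.79998779296875, 128.39999389648438]]
130 (np.float64(324.625), np.float64(327.375))
132 (np.float64(322.375), np.float64(327.125))
134 (np.float64(321.875), np.float64(326.875))
136 (np.float64(321.875), np.float64(326.375))
138 (np.float64(321.875), np.float64(326.125))
140 (np.float64(321.375), np.float64(326.125))
142 (np.float64(321.125), np.float64(333.375))
144 (np.float64(320.375), np.float64(333.125))
146 (np.float64(320.125), np.float64(333.375))
148 (np.float64(320.125), np.float64(333.375))
150 (np.float64(319.875), np.float64(332.625))
152 (np.float64(320.125), np.float64(326.875))
154 
156 
0.025 -0.0045 [[323.1, 135.4], [322.4, 143.0], [321.4, 154.7]]
-0.025 -0.0045 [[335.2, 132.0], [334.4, 139.5], [333.3, 151.0]]
0.025 0.0045 [[321.1, 134.4], [320.4, 142.0], [319.5, 153.6]]
-0.025 0.0045 [[333.2, 131.0], [332.4, 138.5], [331.3, 150.0]]
[[16, 137, 132], [15, 141, 130], [15, 140, 120], [16, 141, 110], [15, 141, 107], [16, 140, 106], [16, 138, 105], [14, 144, 103], [12, 164, 107], [10, 195, 119], [9, 208, 136], [9, 208, 147], [9, 208, 147], [9, 207, 149], [10, 207, 148], [9, 206, 147], [9, 203, 148], [9, 203, 147], [9, 206, 147], [9, 208, 146], [9, 203, 147], [11, 177, 160], [14, 145, 186], [16, 133, 201], [17, 133, 202], [16, 133, 191], [16, 136, 172], [16, 140, 159], [16, 140, 149], [15, 139, 134], [15, 141, 119], [16, 141, 107], [16, 138, 96]]
```

>>> arm_command(increments=[[[0.0, 0.001, -0.004, 0.01, 0], [0.0, 0.001, -0.004, 0.025, 0], [0.0, 0.001, -0.004, 0.036, 0], [0.0, 0.001, -0.004, 0.036, 0], [0.0, 0.001, -0.004, 0.04, 0], [0.0, 0.001, -0.004, 0.044, 0], [0.0, 0.001, -0.004, 0.048, 0]]])

```text
t: 6.32
position: [0.5786, -0.2842, 0.0684]
ee_rot: [0.0, 0.755, 0.656, 0.0]
wrist_force: [0.1, -0.1, 0.1]
width: 0.0088
grip_force: 26.3
```

>>> arm_command(increments=[[[0.0, 0, 0, 0.003, 0], [0.0, 0, 0, 0.006, 0], [0.0, 0, 0, 0.009, 0], [0.0, 0, 0, 0.012, 0]]])

```text
t: 6.82
position: [0.5795, -0.2845, 0.0569]
ee_rot: [0.001, 0.755, 0.656, 0.001]
wrist_force: [3.4, -0.5, 1.0]
width: 0.0088
grip_force: 26.5
```

>>> arm_command(increments=[[[0.0, 0, 0, 0.003, 0], [0.0, 0, 0, 0.006, 0], [0.0, 0, 0, 0.008, 0]]])

```text
t: 7.2
position: [0.5795, -0.2845, 0.0489]
ee_rot: [0.001, 0.755, 0.655, 0.001]
wrist_force: [4.2, -1.3, 2.3]
width: 0.0086
grip_force: 26.6
```

>>> arm_command(increments=[[[0.0, 0, 0, 0.002, 0], [0.0, 0, 0, 0.004, 0]]])

```text
t: 7.45
position: [0.5795, -0.2845, 0.045]
ee_rot: [0.001, 0.755, 0.655, 0.001]
wrist_force: [5.7, 0.0, 2.6]
width: 0.0088
grip_force: 26.7
```

>>> arm_command(increments=[[[0.0, 0, 0, 0.002, 0], [0.0, 0, 0, 0.003, 0]]])

```text
t: 7.7
position: [0.5796, -0.2846, 0.0434]
ee_rot: [0.001, 0.755, 0.655, 0.0]
wrist_force: [2.9, 0.3, 11.5]
width: 0.0086
grip_force: 28.2
```

>>> arm_command(increments=[[[0.02, 0, 0, 0, 0], [0.05, 0, 0, 0, 0], [0.05, 0, 0, -0.02, 0], [0.07, 0, 0, -0.06, 0], [0.085, 0.03, -0.006, -0.11, 0], [0.085, 0.09, -0.018, -0.14, -0.03], [0.085, 0.15, -0.03, -0.14, -0.06], [0.085, 0.21, -0.044, -0.14, -0.09]]])

```text
t: 8.7
position: [0.5648, -0.0714, 0.1837]
ee_rot: [0.001, 0.725, 0.689, 0.001]
wrist_force: [-0.0, 0.3, -0.2]
width: 0.0848
grip_force: 0.0
```

>>> arm_command(increments=[[[0.085, 0.06, -0.013, 0, 0], [0.085, 0.12, -0.026, 0, 0], [0.085, 0.18, -0.04, 0, 0], [0.085, 0.22, -0.045, 0, 0], [0.085, 0.22, -0.045, 0, 0]]])

```text
t: 9.32
position: [0.5301, 0.1517, 0.1824]
ee_rot: [0.0, 0.723, 0.691, 0.0]
wrist_force: [0.2, -0.5, -0.1]
width: 0.0847
grip_force: 0.0
```

Run:
```python
from h import *
plan((.550,.164,.058),-.05)
c=read_camera('side'); I=c['image']
cv2.imwrite('pics/g4.png',cv2.resize(I[130:250,170:350,::-1],(720,480),interpolation=cv2.INTER_CUBIC))
```

```text
t 9.32 pos [0.5301 0.1517 0.1824] th -0.046 w 0.0847 g 0.0 F [ 0.2 -0.5 -0.1] q [0.15 0.11 1.83 0.   1.2  0.2 ]
 -> d [0.0132 0.0192 0.1244] spin 0.004
```

View pics/g4.png

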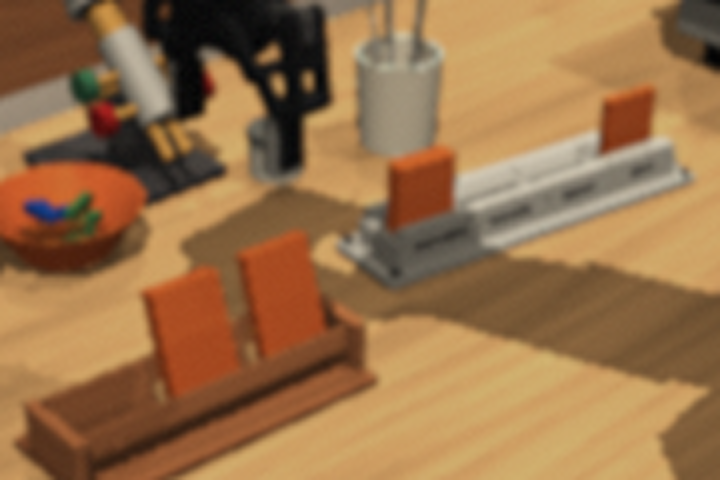

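Blank 1 stands upright and home in slot_1, top at (628,95). Blanks 2 and 3 are still in the rack at (195,330) and (285,295). Now blank 2.

>>> arm_command(increments=[[[0.085, 0.013, 0.02, 0.03, 0.004], [0.085, 0.013, 0.02, 0.07, 0.004], [0.085, 0.013, 0.02, 0.1, 0.004], [0.085, 0.013, 0.02, 0.124, 0.004], [0.05, 0.013, 0.02, 0.124, 0.004], [0.03, 0.013, 0.02, 0.123, 0.004], [0.02, 0.013, 0.02, 0.122, 0.004], [0.0, 0.013, 0.02, 0.121, 0.004]]])

```text
t: 10.38
position: [0.5514, 0.1613, 0.0618]
ee_rot: [-0.0, 0.726, 0.687, -0.0]
wrist_force: [-7.3, 0.7, 6.6]
width: 0.0155
grip_force: 19.2
```

>>> arm_command(increments=[[[0.0, 0, 0, 0, 0], [0.0, 0, 0, 0, 0], [0.0, 0, 0, -0.005, 0], [0.0, 0, 0, -0.02, 0], [0.0, 0, 0, -0.05, 0], [0.0, 0, 0, -0.09, 0], [0.0, 0, 0, -0.12, 0], [0.0, 0, 0, -0.12, 0]]])

```text
t: 11.38
position: [0.5545, 0.1616, 0.1847]
ee_rot: [0.003, 0.726, 0.687, 0.004]
wrist_force: [-0.7, 0.1, -2.0]
width: 0.0147
grip_force: 19.8
```

Run:
```python
from h import *
plan((.588,-.2182,.18),-.1414);plan((.5971,-.1528,.18),-.1414)
```

```text
t 11.38 pos [0.5545 0.1616 0.1847] th -0.055 w 0.0147 g 19.812842309474945 F [-0.7  0.1 -2. ] q [ 0.16  0.16  1.78 -0.    1.2   0.22]
 -> d [-0.3774  0.0543  0.0044] spin 0.086
t 11.38 pos [0.5545 0.1616 0.1847] th -0.055 w 0.0147 g 19.812842309474945 F [-0.7  0.1 -2. ] q [ 0.16  0.16  1.78 -0.    1.2   0.22]
 -> d [-0.3116  0.0598  0.0046] spin 0.086
```

>>> arm_command(increments=[[[0.0, -0.04, 0.008, 0, 0.01], [0.0, -0.1, 0.02, 0, 0.03], [0.0, -0.16, 0.032, 0, 0.05], [0.0, -0.22, 0.044, 0, 0.07], [0.0, -0.28, 0.056, 0, 0.086], [0.0, -0.312, 0.06, 0.02, 0.086], [0.0, -0.312, 0.06, 0.05, 0.086], [0.0, -0.312, 0.06, 0.055, 0.086]]])

```text
t: 12.38
position: [0.5907, -0.153, 0.1205]
ee_rot: [-0.004, 0.756, 0.655, -0.002]
wrist_force: [-0.1, -0.2, -2.2]
width: 0.0145
grip_force: 19.7
```

>>> arm_command(increments=[[[0.0, 0, 0, 0, 0], [0.0, 0, 0, 0, 0]]])

```text
t: 12.62
position: [0.5951, -0.1534, 0.1265]
ee_rot: [0.001, 0.755, 0.656, 0.0]
wrist_force: [-0.5, 0.4, -1.5]
width: 0.015
grip_force: 19.7
```

```bash
cat >> h.py <<'E'
def chk(T,t2,box,d0=.036):
    plan(T,-.1414)
    s,c,q=held(box); p=s['position'];_,M=axes()
    a=q[0]
    for v in range(int(a[:,1].max())-14,int(a[:,1].max())+1,2):
        r=a[abs(a[:,1]-v)<.2]; print(v,(r[:,0].min(),r[:,0].max()) if len(r) else '')
    for lx,ly in((.025,t2),(-.025,-t2)):
        print('pred',[np.round(proj(c,p+M@np.array([lx,ly,d]))[0],1).tolist() for d in(0,.015,d0)])
E
python3 - <<'E'
from h import *
s,M=axes();c=read_camera('side')
u,v=proj(c,s['position'])[0];print(u,v)
box=(int(u)-25,int(v)-20,50,50)
chk((.5975,-.1528,.085),.0075,box)
E
```

```text
295.4448841963855 148.4429249940835
t 12.68 pos [ 0.5953 -0.1534  0.1268] th -0.14 w 0.0145 g 19.748076796531677 F [ 0.2  0.2 -0.8] q [-0.37  0.3   1.72 -0.    1.12 -0.23]
 -> d [0.001  0.002  0.0418] spin 0.001
side [[304.1000061035156, 157.10000610351562], [284.6000061035156, 163.60000610351562], [287.20001220703125, 138.8000030517578], [295.3999938964844, 133.89999389648438]]
side [[281.8999938964844, 177.39999389648438], [269.6000061035156, 177.39999389648438], [269.6000061035156, 169.60000610351562], [284.70001220703125, 163.5]]
147 (np.float64(286.875), np.float64(294.125))
149 (np.float64(286.625), np.float64(294.625))
151 (np.float64(286.125), np.float64(301.875))
153 (np.float64(285.875), np.float64(301.875))
155 (np.float64(285.625), np.float64(301.625))
157 (np.float64(285.625), np.float64(301.375))
159 (np.float64(285.625), np.float64(298.875))
161 (np.float64(286.625), np.float64(292.875))
pred [[287.0, 149.4], [286.8, 154.1], [286.5, 160.6]]
pred [[303.7, 147.3], [303.4, 151.9], [303.0, 158.4]]
```

>>> arm_command(increments=[[[0.0, -0.002, 0.002, 0.02, 0], [0.0, -0.002, 0.002, 0.04, 0], [0.0, -0.002, 0.002, 0.05, 0], [0.0, -0.002, 0.002, 0.054, 0], [0.0, -0.002, 0.002, 0.057, 0], [0.0, -0.002, 0.002, 0.06, 0], [0.0, -0.002, 0.002, 0.063, 0]]])

```text
t: 13.6
position: [0.5964, -0.1561, 0.0628]
ee_rot: [0.001, 0.755, 0.656, 0.0]
wrist_force: [-0.4, -0.7, -0.6]
width: 0.0147
grip_force: 20.1
```

>>> arm_command(increments=[[[0.0, 0, 0, 0.003, 0], [0.0, 0, 0, 0.006, 0]]])

```text
t: 13.85
position: [0.598, -0.1566, 0.0577]
ee_rot: [0.002, 0.755, 0.655, 0.001]
wrist_force: [3.2, -0.2, 0.6]
width: 0.0149
grip_force: 20.1
```

>>> arm_command(increments=[[[0.0, 0, 0, 0.003, 0], [0.0, 0, 0, 0.006, 0], [0.0, 0, 0, 0.009, 0]]])

```text
t: 14.22
position: [0.5979, -0.1565, 0.0482]
ee_rot: [0.002, 0.755, 0.655, 0.001]
wrist_force: [5.7, -1.2, 2.1]
width: 0.0147
grip_force: 20.3
```

>>> arm_command(increments=[[[0.0, 0, 0, 0.002, 0], [0.0, 0, 0, 0.004, 0]]])

```text
t: 14.48
position: [0.5979, -0.1565, 0.0443]
ee_rot: [0.002, 0.755, 0.655, 0.001]
wrist_force: [6.3, -0.2, 0.3]
width: 0.0151
grip_force: 20.4
```

>>> arm_command(increments=[[[0.0, 0, 0, 0.002, 0], [0.0, 0, 0, 0.003, 0]]])

```text
t: 14.72
position: [0.598, -0.1566, 0.0419]
ee_rot: [0.002, 0.755, 0.655, 0.001]
wrist_force: [3.3, -0.6, 7.3]
width: 0.0149
grip_force: 21.3
```

>>> arm_command(increments=[[[0.025, 0, 0, 0, 0], [0.05, 0, 0, 0, 0], [0.05, 0, 0, -0.02, 0], [0.07, 0, 0, -0.06, 0], [0.085, 0.03, -0.01, -0.11, -0.02], [0.085, 0.09, -0.03, -0.14, -0.05], [0.085, 0.15, -0.05, -0.14, -0.08], [0.085, 0.21, -0.075, -0.14, -0.091]]])

```text
t: 15.72
position: [0.5538, 0.0543, 0.1828]
ee_rot: [0.001, 0.725, 0.689, 0.001]
wrist_force: [0.8, 0.2, 0.2]
width: 0.0847
grip_force: 0.0
```

>>> arm_command(increments=[[[0.085, 0.03, -0.009, 0, 0], [0.085, 0.03, -0.009, 0, 0], [0.085, 0.03, -0.009, 0, 0]]])

```text
t: 16.1
position: [0.5464, 0.0826, 0.181]
ee_rot: [0.001, 0.725, 0.689, 0.0]
wrist_force: [-0.8, 0.5, 0.6]
width: 0.0847
grip_force: 0.0
```

Run:
```python
from h import *
plan((.547,.092,.058),-.05)
c=read_camera('side'); I=c['image']
cv2.imwrite('pics/g5.png',cv2.resize(I[130:250,170:350,::-1],(720,480),interpolation=cv2.INTER_CUBIC))
```

```text
t 16.1 pos [0.5464 0.0826 0.181 ] th -0.05 w 0.0847 g 0.0 F [-0.8  0.5  0.6] q [ 0.02  0.11  1.83 -0.    1.2   0.07]
 -> d [9.50e-03 1.00e-04 1.23e-01] spin 0.0
```

View pics/g5.png

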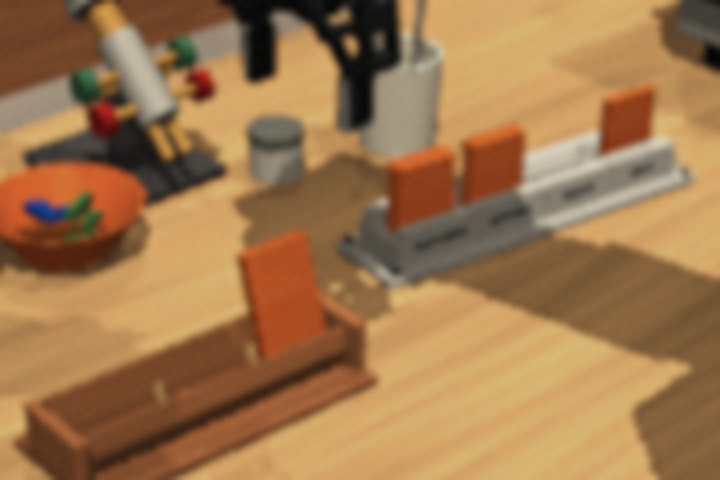

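Blank 2 stands home in slot_3 at (493,165), with its top in line with the other two. Blank 3 is in the rack at (285,295).

>>> arm_command(increments=[[[0.085, 0.01, 0, 0.03, 0], [0.085, 0.01, 0, 0.07, 0], [0.085, 0.01, 0, 0.1, 0], [0.085, 0.01, 0, 0.122, 0], [0.05, 0.01, 0, 0.122, 0], [0.03, 0.01, 0, 0.121, 0], [0.02, 0.01, 0, 0.12, 0], [0.0, 0.01, 0, 0.119, 0]]])

```text
t: 17.15
position: [0.5477, 0.0931, 0.0627]
ee_rot: [0.001, 0.725, 0.689, 0.001]
wrist_force: [-1.8, -0.5, -0.4]
width: 0.012
grip_force: 8.1
```

>>> arm_command(increments=[[[0.0, 0, 0, 0, 0], [0.0, 0, 0, 0, 0], [0.0, 0, 0, -0.005, 0], [0.0, 0, 0, -0.02, 0], [0.0, 0, 0, -0.05, 0], [0.0, 0, 0, -0.09, 0], [0.0, 0, 0, -0.12, 0], [0.0, 0, 0, -0.12, 0]]])

```text
t: 18.15
position: [0.5491, 0.0933, 0.185]
ee_rot: [0.003, 0.725, 0.689, 0.003]
wrist_force: [-1.1, -0.0, -1.5]
width: 0.0114
grip_force: 26.3
```

Run:
```python
from h import *
plan((.5885,-.2195,.18),-.1414)
```

```text
t 18.15 pos [0.5491 0.0933 0.185 ] th -0.05 w 0.0114 g 26.276017427444458 F [-1.1 -0.  -1.5] q [0.04 0.11 1.82 0.   1.2  0.09]
 -> d [-0.3105  0.0549  0.0052] spin 0.092
```

Width 11.4–12 mm, so this is the 12 mm blank and goes to slot_2.

>>> arm_command(increments=[[[0.0, -0.04, 0.007, 0, 0.01], [0.0, -0.1, 0.018, 0, 0.03], [0.0, -0.16, 0.029, 0, 0.05], [0.0, -0.22, 0.04, 0, 0.07], [0.0, -0.28, 0.05, 0, 0.092], [0.0, -0.31, 0.055, 0.02, 0.092], [0.0, -0.31, 0.055, 0.05, 0.092], [0.0, -0.31, 0.055, 0.055, 0.092]]])

```text
t: 19.15
position: [0.5825, -0.218, 0.1211]
ee_rot: [-0.005, 0.756, 0.655, -0.002]
wrist_force: [-0.6, 0.3, -0.1]
width: 0.0117
grip_force: 26.1
```

>>> arm_command(increments=[[[0.0, 0, 0, 0, 0], [0.0, 0, 0, 0, 0]]])

```text
t: 19.4
position: [0.5869, -0.219, 0.1275]
ee_rot: [0.001, 0.755, 0.656, 0.0]
wrist_force: [-0.6, 0.3, -1.5]
width: 0.0116
grip_force: 26.1
```

Run:
```python
from h import *
s,M=axes();c=read_camera('side')
u,v=proj(c,s['position'])[0]
chk((.5882,-.2195,.085),.006,(int(u)-20,int(v)-20,50,50))
```

```text
t 19.45 pos [ 0.5871 -0.2191  0.1278] th -0.141 w 0.0115 g 26.102164685726166 F [ 0.7  0.2 -1.2] q [-0.47  0.32  1.69 -0.    1.13 -0.33]
 -> d [-0.0002  0.001   0.0428] spin 0.0
side [[323.6000061035156, 150.8000030517578], [303.6000061035156, 157.3000030517578], [306.20001220703125, 133.8000030517578], [312.1000061035156, 129.8000030517578]]
side [[332.29998779296875, 163.8000030517578], [320.1000061035156, 167.89999389648438], [319.5, 153.5], [333.1000061035156, 150.5]]
141 (np.float64(305.875), np.float64(311.125))
143 (np.float64(305.625), np.float64(318.875))
145 (np.float64(305.375), np.float64(318.875))
147 (np.float64(304.875), np.float64(318.875))
149 (np.float64(304.625), np.float64(319.125))
151 (np.float64(304.625), np.float64(319.125))
153 (np.float64(304.375), np.float64(317.125))
155 (np.float64(304.875), np.float64(310.875))
pred [[304.7, 144.1], [304.4, 148.7], [304.0, 155.1]]
pred [[320.1, 141.7], [319.7, 146.3], [319.2, 152.6]]
```

>>> arm_command(increments=[[[0.0, 0, 0.001, 0.02, 0], [0.0, 0, 0.001, 0.04, 0], [0.0, 0, 0.001, 0.05, 0], [0.0, 0, 0.001, 0.054, 0], [0.0, 0, 0.001, 0.057, 0], [0.0, 0, 0.001, 0.06, 0], [0.0, 0, 0.001, 0.063, 0]]])

```text
t: 20.38
position: [0.5876, -0.2197, 0.0637]
ee_rot: [0.001, 0.755, 0.655, 0.0]
wrist_force: [1.3, -0.2, 1.5]
width: 0.0117
grip_force: 26.7
```

>>> arm_command(increments=[[[0.0, 0, 0, 0.003, 0], [0.0, 0, 0, 0.006, 0]]])

```text
t: 20.62
position: [0.589, -0.2201, 0.0585]
ee_rot: [0.002, 0.756, 0.655, 0.001]
wrist_force: [2.9, -0.7, -0.6]
width: 0.0117
grip_force: 26.4
```

>>> arm_command(increments=[[[0.0, 0, 0, 0.003, 0], [0.0, 0, 0, 0.006, 0], [0.0, 0, 0, 0.009, 0]]])

```text
t: 21.0
position: [0.5889, -0.22, 0.0492]
ee_rot: [0.002, 0.756, 0.655, 0.001]
wrist_force: [4.1, -0.3, 1.4]
width: 0.0117
grip_force: 26.6
```

>>> arm_command(increments=[[[0.0, 0, 0, 0.002, 0], [0.0, 0, 0, 0.004, 0], [0.0, 0, 0, 0.006, 0]]])

```text
t: 21.38
position: [0.5889, -0.22, 0.0434]
ee_rot: [0.002, 0.756, 0.655, 0.001]
wrist_force: [2.6, 0.0, 10.2]
width: 0.0113
grip_force: 28.0
```

On the floor with 10 N. I release and move up and clear.

>>> arm_command(increments=[[[0.022, 0, 0, 0, 0], [0.05, 0, 0, 0, 0], [0.05, 0, 0, -0.02, 0], [0.07, 0, 0, -0.06, 0], [0.085, 0, 0, -0.11, 0], [0.085, 0.04, -0.04, -0.15, 0], [0.085, 0.1, -0.08, -0.15, 0], [0.085, 0.16, -0.1, -0.15, 0]]])

```text
t: 22.38
position: [0.5135, -0.0609, 0.1944]
ee_rot: [0.001, 0.756, 0.654, 0.001]
wrist_force: [0.8, 1.0, -0.5]
width: 0.0851
grip_force: 0.0
```

>>> arm_command(increments=[[[0.085, 0.05, -0.02, 0, 0], [0.085, 0.1, -0.03, 0, 0], [0.085, 0.15, -0.03, 0, 0], [0.085, 0.2, -0.03, 0, 0], [0.085, 0.2, -0.03, 0, 0]]])

```text
t: 23.0
position: [0.5128, 0.1433, 0.1935]
ee_rot: [0.0, 0.754, 0.657, 0.001]
wrist_force: [-0.1, -1.5, 0.2]
width: 0.0849
grip_force: 0.0
```

Run:
```python
from h import *
a=[]
for n,(x,y) in(('side',(240,130)),('top',(280,130))):
    c=read_camera(n); I=c['image'][y:y+75,x:x+125,::-1]
    a.append(cv2.resize(I,(500,300),interpolation=cv2.INTER_CUBIC))
    if n=='side':
        # predicted top front-left/right corners of seated blanks, z=.078
        for nm,y0,t in(('1',-.099,.009),('2',-.033,.012),('3',.033,.015),('4',.099,.018)):
            q=[]
            for lx,ly in((-t/2,.025),(-t/2,-.025)):
                ps=-.1414;P=np.array([.5924+np.cos(ps)*lx-np.sin(ps)*(y0+ly),-.1855+np.sin(ps)*lx+np.cos(ps)*(y0+ly),.078])
                u=proj(c,P)[0]; q.append(np.round((u-[x,y]+.5)*4).tolist())
            print(nm,q)
cv2.imwrite('pics/end.png',np.vstack(a))
```

```text
1 [[330.0, 104.0], [378.0, 89.0]]
2 [[266.0, 125.0], [316.0, 109.0]]
3 [[198.0, 147.0], [251.0, 131.0]]
4 [[126.0, 171.0], [182.0, 154.0]]
```

View pics/end.png

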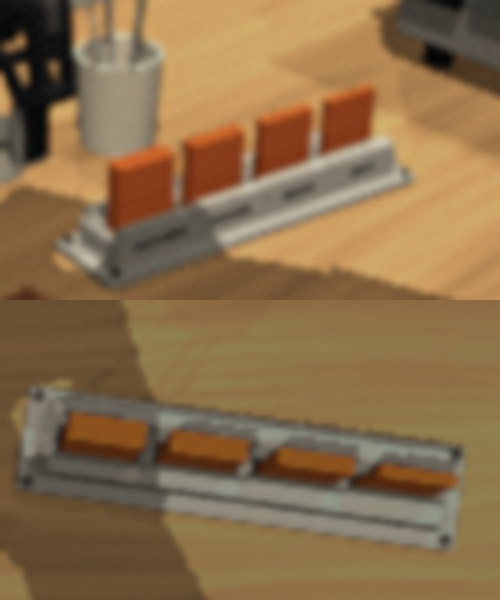

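All four blanks stand upright in their slots with their tops in one line, at (140,155), (212,135), (284,112) and (348,95), and the gripper is clear. I hand in.

```bash
python3 -c "
from rig import close_job
print(close_job())"
```

```text
the job is handed in; nothing more can be done
None
```

The job is handed in after about 23 s: the 9, 12 and 15 mm blanks stand home in slot_1, slot_2 and slot_3, thickness judged from the finger opening (8.7, 11.5 and 14.8 mm), so I did not try each in a narrower slot first; each reached its floor at about 12 N or less, and I have no verdict back yet.

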